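Fit the flush knob to the under-sink water filter and hold it in

TASK

The new cartridge of the drinking-water filter under the sink wants flushing. Take the loose black flush knob out of the pull-out drawer, turn it so that the flat in its bore matches the flat on the filter head's bare D-shaped spindle, push it fully home on the spindle and keep pressing until the sprung spindle is all the way down; finish while still holding it pressed down with the knob in the fingers. Do not turn the spindle's dial from its setting, and leave the other things in the drawer as they are.

Things in the scene. Friction and masses are not known exactly. Their poses are not given: they have to be found in the camera images.
- knob_mid (a point): the loose black plastic flush knob, 42 mm tall, about 50 g, standing on its underside in the drawer: a round body 40 mm across and 19 mm high, on it a straight finger bar 38 mm long (x), 13 mm thick (y), 23 mm high, centred. This point: on the axis, 21 mm above the underside. z up; +x points to the pointed nose on the body's rim (27 mm out), a white line on it and on that half of the bar
- knob_bore (a point): centre of the mouth of the knob's bore, on its axis at the underside, 21 mm below knob_mid, same axes. The blind bore is 16 mm deep and 17.8 mm in diameter, with a 1.5 mm lead-in; its flat is on the +x (nose) side, 3.3 mm from the axis
- spindle_tip (a point): centre of the tip of the brass D-shaped spindle, upright on top of the filter head: 16 mm in diameter, one flat 2.5 mm from the axis, 26 mm showing above its dial, top 3 mm tapered. z up; +x is the way the flat faces; the dial's pointed nose (33 mm out) points the same way. Knob fully home: spindle_tip meets the bore's end, so knob_mid is 5 mm above spindle_tip, x axes the same way
- spindle (a joint): how far the spindle is pushed down, 0 to 0.008 m; a spring returns it: about 4 N to start it, 9 N to hold it all the way down at 0.008, where it meets a stop
- dial (a joint): how far the spindle and the round white dial under it (48 mm in diameter) have been turned from their setting, rad, 0 at the start, counter-clockwise from above positive; it turns stiffly (0.12 N m) and stays where it is left. The knob's fit on the spindle has about 1 mm of play sideways and 0.1 rad in turn
- water_filter: the drinking-water filter, fixed, lying on the cupboard floor: a white head 100 x 110 mm, top 120 mm above the floor, carrying the valve (a flange 88 mm wide, up to 134 mm), dial (up to 139 mm) and spindle, and a white cartridge 108 mm in diameter that runs about 320 mm from the head along +x. Origin on the floor under the spindle; z up
- drawer: the pulled-out grey plastic drawer, fixed, 400 mm (x) by 360 mm (y), walls 4 mm thick, rim 103 mm and inner floor 22 mm above the cupboard floor. Origin on the cupboard floor under its centre
- plug: white silicone sink plug on a round steel base, 66 mm in diameter, 34 mm high, in the drawer. Origin at the centre of its underside. Leave it
- jar: glass jam jar with a twist cap, 66 mm in diameter, 90 mm high, standing in the drawer. Origin at the centre of its underside. Leave it
- spray_bottle: closed purple spray bottle with a white trigger head, 56 mm in diameter, 183 mm high, standing in the drawer. Origin at the centre of its underside. Leave it
- wrench: chrome pipe wrench, 236 mm long (from 110 mm on the -x side of its origin to 126 mm on the +x side), up to 65 mm wide at the jaws, 27 mm high, lying in the drawer along x. Origin on its underside near mid-length. Leave it
There are look-alikes about, which are no part of the job. There is more than one size of the part that bears knob_mid; the job needs the middle-sized.

How it is judged (in metres and radians):
On the way:
1. the knob is lifted clear out of the drawer (height (world z) of knob_mid above 0.125 m), for 0.1 s.
At the end, for the whole second after the job is handed in: the knob sits fully home on the spindle (within 2.5 mm of the bore's end, 4 mm of the axis, flats matched within 0.25 rad, upright within 0.15 rad), the fingers hold it with more than 3 N and keep the spindle pushed down at least 6 of its 8 mm, and the dial is within 0.26 rad of its setting (z of knob_mid in the frame of spindle_tip below 0.0075 m and horizontal distance between knob_mid and spindle_tip below 0.004 m and angle between the x axis of knob_mid and the x axis of spindle_tip, either way round below 0.25 rad and angle between knob_mid's own z axis and vertical below 0.15 rad and value of joint spindle above 0.006 m and value of joint dial between -0.26 and 0.26 rad and contact force between the fingers and knob above 3 N); the arm keeps its last pose, push and grip.
It fails at once if the dial is turned away from its setting (value of joint dial above 0.35 rad or value of joint dial below -0.35 rad).
It fails at once if another thing in the drawer is moved (distance of any of plug, jar, spray_bottle, wrench from where it was at the start of the episode above 0.03 m).
It fails at once if the jar or the spray bottle is knocked over (angle between any of jar, spray_bottle's own z axis and vertical above 0.5 rad).
It also fails if it takes over 42 s, if anything falls off the work surface, if the arm or the gripper's body presses on something with over 40 N, if the wrist force passes 120 N, or if a joint passes its speed limit or range.

ROBOT

A 6-joint arm with a two-finger parallel gripper is mounted at the origin on the work surface. World frame = base frame: x ahead of the robot, y to its left, z up, the work surface at z = 0. Lengths are in m, angles in degrees, forces in N, time in s.
With the tool pointing down it reaches from about 0.3 to 0.75 m from the base axis. Payload 8.5 kg.
Tool frame: the origin (TCP) lies on the centre line of the jaws, within the pads' length; the fingertips stand 19 mm ahead of it and the grasp point (between the pads) is the TCP; z points along the fingers, x is the direction in which the jaws open and shut, and the axes are right-handed (so a half turn about z gives the same grasp; the last joint's range is limited). The gripper opens to 85 mm and grips with 20 to 120 N. Pads are 22 mm wide; open, the fingers measure 114 mm over their backs; the gripper's body (76 mm by 85 mm) begins 54 mm behind the grasp point. The pads swing forward as they close: fully open they stand 13 mm farther back than shut.
Start: joints at [-83.325, 21.807, 74.336, -0, 83.858, -12.336], TCP at [0.179, -0.52, 0.221] pointing down, gripper open.
Joint ranges: [-178.18, 178.18], [-50.72, 133.34], [12.68, 142.11], [-81.47, 261.47], [9.98, 163.14], [-165.26, 165.26]. Speed limits (degrees/s): [136.94, 136.94, 180, 180, 180, 180].

INTERFACE

Orientations are given as a 3x3 rotation matrix whose columns are the frame's x, y, z axes.
In Python, from rig import env, cams, order gives the robot as it stands.
- The arm moves only by the tool step_arm, never from a script. Its argument "steps" is a list of rows, each an object with "xyz": the shift along the tool's x, y, z normalised to -1 to 1, where 1 is 0.04 m, a list of three; "turn": the turn, a rotation vector about the tool's x, y, z normalised to -1 to 1, where 1 is 0.08 rad, a list of three; "gripper": the gripper command: -1 is shut, 1 is fully open, values between are in proportion. A call has 1 to 20 rows; each row shifts and turns the commanded pose from where the row before left it, along the tool's axes as they then stand; what a row does not reach is not made up. A row lasts 1/12 s, in which the tool goes at most 41.7 mm and 7.16 degrees, less where a joint would pass 70% of its speed; a pose out of reach is approached as far as the arm can. A call with a number of a shift or a turn outside -1 to 1 is refused whole. A call with a gripper value outside its range is refused whole. The fingers move at their own pace and stop on an object; "squeeze" is the grip in N (left out, the last holds). Time passes only in rows, so rows that do not move let the fingers close. It gives the time, the measured TCP pose, the force and the opening at its end, in the units of the state.
- env.observe(): the state, without advancing time (a new reading comes with each control period).
- cams.get_image(name): name is "scene" or "side" or "wrist"; returns (picture, depth): 480x640x3 uint8, red, green, blue; 480x640 float32, m along the optical axis (not along the pixel's ray), 0 where there is no reading.
- cams.camera_info(name): a dict with "fx", "fy", "cx", "cy" (pixels), "k1" (the pictures are not rectified: a ray, as slopes to the right and down, at radius r is drawn at 1 + k1 r^2 times it, then the intrinsics apply), "extrinsics" (4x4, takes a point from camera to world coordinates). Camera axes: x right, y down, z forward; pixel columns grow to the right and rows downward; lengths in m; the calibration is good to about 2 mm. A picture is of the moment at which its call begins: read the wrist's pose just before it. camera_info takes no time and is no camera call; for the wrist camera it gives the pose at the moment of the call.
- order.close_job(): hands the job in, once; it reports no verdict.
The state is a dict: "time_s": time; "q": joint angles; "qvel": joint speeds; "joint_efforts": joint torques, N m; "position": TCP position; "tool_rot": TCP orientation; "ft_force": force on the tool from outside, world axes, zero at the start; "wrist_torque": the same for the moment, N m; "grip_width": finger opening in m.
Only numpy, scipy, OpenCV 4.12 (cv2) and the standard library are available. Lean on these libraries where they do the work, as an engineer would, in place of code of your own. Each camera call takes 0.05 s, during which the arm holds its last target. There are 200 camera calls.

## Working session

There is one attempt and no reset: what is moved stays moved. The work goes in short steps, Python scripts to look and compute and a tool call to move; the robot and the scene stay as the last step left them, time stands still between calls to the robot, and variables do not carry over. Pictures are saved under pics/ and viewed, about 8 in all and at most 12, crops included, and the job is handed in when it is done.

Besides the shell and the picture viewer there is one more tool, called after ">>>" as name(argument=value, ...), one argument or row to a line, values as JSON. step_arm: Moves the arm, as the interface text tells. Scaled input: -1 to 1 covers 0.04 m each way for a shift and 0.08 rad each way for a turn. Its arguments: {"type":"object","properties":{"steps":{"type":"array"},"squeeze":{"type":"number"}},"required":["steps"]}

```bash
mkdir -p pics; cat > h.py <<'E'
import numpy as np,cv2
from rig import env,cams,order
def snap(n,f=None):
    i=cams.camera_info(n); im,d=cams.get_image(n)
    if f: cv2.imwrite('pics/'+f,im[:,:,::-1])
    return im,d,i
def ray(i,u,v):
    K=np.array([[i['fx'],0,i['cx']],[0,i['fy'],i['cy']],[0,0,1]],float)
    x=np.array([(u-i['cx'])/i['fx'],(v-i['cy'])/i['fy']]); s=x.copy()
    for _ in range(20): s=x/(1+i['k1']*(s@s))
    E=np.array(i['extrinsics']); return E[:3,3],E[:3,:3]@np.array([s[0],s[1],1])
def onz(i,u,v,z):
    o,r=ray(i,u,v); return o+r*(z-o[2])/r[2]
def pt(i,d,u,v):
    o,r=ray(i,u,v); return o+r*d[int(round(v)),int(round(u))]
def cloud(i,d):
    v,u=np.mgrid[0:480,0:640]
    p=np.stack([(u-i['cx'])/i['fx'],(v-i['cy'])/i['fy']],-1); s=p.copy()
    for _ in range(15): s=p/(1+i['k1']*(s**2).sum(-1,keepdims=True))
    c=np.concatenate([s,np.ones(s.shape[:2]+(1,))],-1)*d[...,None]
    E=np.array(i['extrinsics']); return c@E[:3,:3].T+E[:3,3]
E
python3 - <<'E'
from h import *
ims=[]
for n in("scene","side","wrist"):
    im,d,i=snap(n,n+'0.png'); np.savez('pics/'+n+'0.npz',im=im,d=d,**{k:np.array(v) for k,v in i.items() if k!='name'})
    print(n,np.round(i['extrinsics'],3).tolist(),i['fx'],i['k1'])
s=env.observe();print(s['position'],s['tool_rot'],s['time_s'])
E
```

```text
scene [[0.859, 0.335, -0.388, 0.926], [0.512, -0.587, 0.627, -0.587], [-0.018, -0.737, -0.676, 0.71], [0.0, 0.0, 0.0, 1.0]] 486.5268908441796 0.03045877471909711
side [[-0.787, -0.422, 0.449, 0.259], [-0.617, 0.526, -0.586, 0.388], [0.011, -0.738, -0.675, 0.633], [0.0, 0.0, 0.0, 1.0]] 448.4889353015363 -0.07219687282558156
wrist [[0.326, -0.9, -0.29, 0.253], [-0.945, -0.311, -0.099, -0.495], [-0.002, 0.307, -0.952, 0.374], [0.0, 0.0, 0.0, 1.0]] 341.18507188999683 -0.023972683252444456
[ 0.17913918 -0.51977723  0.22086103] [[ 3.25807164e-01 -9.45436234e-01 -1.41163259e-04]
 [-9.45435651e-01 -3.25807124e-01  1.07108340e-03]
 [-1.05863305e-03 -2.15505866e-04 -9.99999416e-01]] 0.15
```

View pics/scene0.png

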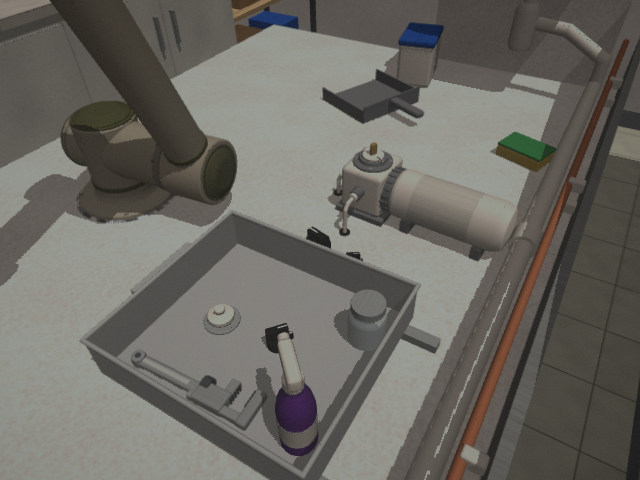

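View pics/wrist0.png

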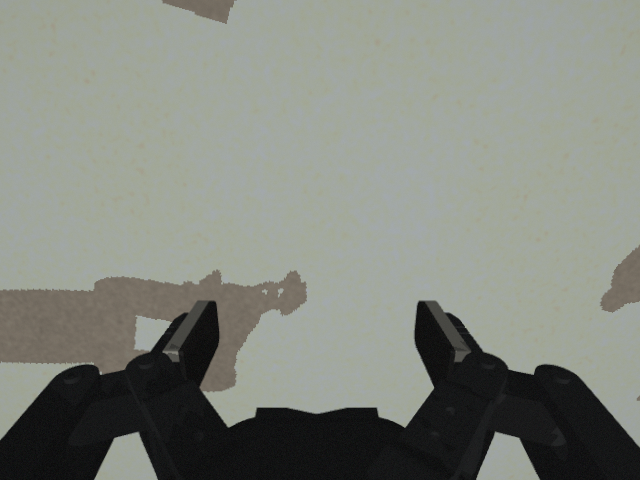

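The scene view shows the drawer with the plug (221,318), wrench, jar (367,320), spray bottle (297,420) and a black knob (278,337). Two more black parts stand behind the drawer wall at (318,238) and (353,257). The spindle is at (373,150). The wrist view shows only the floor.

View pics/side0.png

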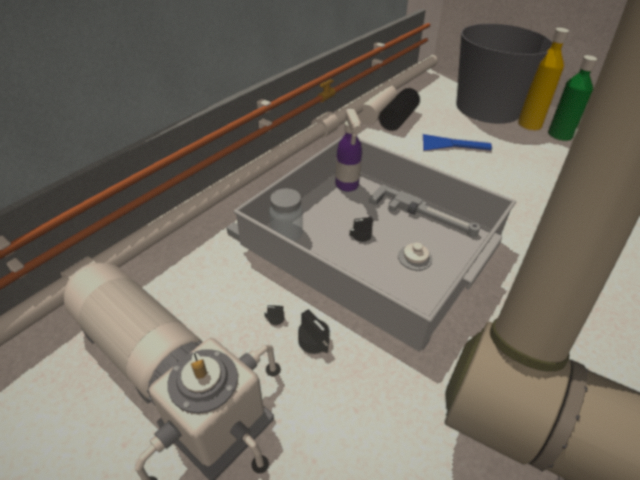

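```bash
python3 - <<'E'
from h import *
for n in('scene','side'):
    z=np.load('pics/'+n+'0.npz'); i={k:z[k] for k in('fx','fy','cx','cy','k1','extrinsics')}
    P=cloud(i,z['d']); im=z['im'].astype(int)
    m=((im.max(2)<60)&(P[...,2]>0.005)&(P[...,2]<.16)&(z['d']>0)).astype(np.uint8)
    k,l,st,c=cv2.connectedComponentsWithStats(m)
    for j in range(1,k):
        if st[j,4]>60:
            q=P[l==j]; print(n,st[j],np.round(np.median(q,0),3),'z',np.round(np.percentile(q[:,2],[3,97]),3),'x',np.round(np.percentile(q[:,0],[2,98]),3),'y',np.round(np.percentile(q[:,1],[2,98]),3))
    hsv=cv2.cvtColor(z['im'],cv2.COLOR_RGB2HSV)
    m=((hsv[...,0]>8)&(hsv[...,0]<28)&(hsv[...,1]>110)&(P[...,2]>.13)&(P[...,2]<.2)).astype(np.uint8)
    k,l,st,c=cv2.connectedComponentsWithStats(m)
    for j in range(1,k):
        if st[j,4]>20: q=P[l==j]; print('brass',st[j],np.round(np.median(q,0),3),np.round(np.percentile(q,[3,97],axis=0),3).tolist())
E
```

```text
scene [399  42  35   7  80] [0.376 0.87  0.132] z [0.127 0.136] x [0.325 0.428] y [0.857 0.882]
scene [581  49  18  32  83] [0.874 0.98  0.133] z [0.084 0.158] x [0.83  0.881] y [0.973 1.131]
scene [376  70  37  22 322] [0.326 0.826 0.023] z [0.006 0.038] x [0.261 0.402] y [0.792 0.856]
scene [585  82  38 101 302] [0.955 0.633 0.102] z [0.015 0.157] x [0.954 0.956] y [0.364 0.993]
scene [323  89  99  33 786] [0.347 0.626 0.025] z [0.006 0.044] x [0.177 0.483] y [0.578 0.68 ]
scene [396  88  23  15 177] [0.423 0.75  0.031] z [0.009 0.047] x [0.405 0.436] y [0.705 0.779]
scene [  61  135  146   68 2145] [ 0.064 -0.049  0.107] z [0.029 0.154] x [-0.065  0.275] y [-0.07   0.002]
scene [498 143  42  19  67] [0.798 0.582 0.032] z [0.027 0.035] x [0.738 0.843] y [0.566 0.6  ]
scene [541 144  15  17 112] [0.854 0.615 0.036] z [0.029 0.038] x [0.844 0.867] y [0.575 0.641]
scene [ 203  149   33   53 1047] [0.299 0.017 0.127] z [0.076 0.158] x [0.283 0.305] y [-0.023  0.087]
scene [ 480  190  104  290 1383] [ 0.955 -0.068  0.102] z [0.019 0.157] x [0.954 0.956] y [-0.29   0.359]
scene [379 196 
[... 2420 characters left out ...]
0.958] y [0.314 0.355]
side [267 307  16  17 190] [0.596 0.054 0.017] z [0.008 0.033] x [0.587 0.608] y [0.045 0.063]
side [300 311  28  41 752] [0.516 0.054 0.028] z [0.011 0.057] x [0.494 0.541] y [0.039 0.069]
side [447 386   7  21  65] [0.29  0.078 0.138] z [0.128 0.149] x [0.283 0.294] y [0.071 0.088]
side [530 440  18  25  96] [0.177 0.084 0.138] z [0.113 0.159] x [0.175 0.179] y [0.078 0.087]
brass [   0   23  430  236 3690] [ 0.922 -0.051  0.166] [[0.918, -0.961, 0.151], [0.956, 0.291, 0.17]]
brass [531  60  34  30 661] [ 0.475 -0.92   0.166] [[0.448, -0.945, 0.133], [0.507, -0.911, 0.198]]
brass [192 360  13  18 153] [0.538 0.247 0.163] [[0.535, 0.241, 0.144], [0.543, 0.251, 0.167]]
```

The middle-sized knob is the one in the drawer: its top is at 0.064 m, as expected, against 0.057 and 0.035 m for the ones outside. It is at about (0.591, -0.205), and the spindle is at about (0.541, 0.246) with its tip at about 0.165. I'll move over the knob.

>>> step_arm(
  steps=[
    {"xyz": [-0.31, -0.9, -0.3], "turn": [0, 0, 0], "gripper": 1},
    {"xyz": [-0.31, -0.9, -0.3], "turn": [0, 0, 0], "gripper": 1},
    {"xyz": [-0.31, -0.9, -0.3], "turn": [0, 0, 0], "gripper": 1},
    {"xyz": [-0.31, -0.94, -0.1], "turn": [0, 0, 0], "gripper": 1},
    {"xyz": [-0.31, -0.94, 0], "turn": [0, 0, 0], "gripper": 1},
    {"xyz": [-0.31, -0.94, 0], "turn": [0, 0, 0], "gripper": 1},
    {"xyz": [-0.31, -0.94, 0], "turn": [0, 0, 0], "gripper": 1},
    {"xyz": [-0.31, -0.94, 0], "turn": [0, 0, 0], "gripper": 1},
    {"xyz": [-0.31, -0.94, 0], "turn": [0, 0, 0], "gripper": 1},
    {"xyz": [-0.31, -0.94, 0], "turn": [0, 0, 0], "gripper": 1},
    {"xyz": [-0.31, -0.94, 0], "turn": [0, 0, 0], "gripper": 1},
    {"xyz": [-0.31, -0.94, 0], "turn": [0, 0, 0], "gripper": 1},
    {"xyz": [-0.31, -0.94, 0], "turn": [0, 0, 0], "gripper": 1},
    {"xyz": [0, 0, 0], "turn": [0, 0, 0], "gripper": 1},
    {"xyz": [0, 0, 0], "turn": [0, 0, 0], "gripper": 1},
  ],
)

```text
time_s: 1.4
position: [0.5852, -0.2085, 0.2603]
tool_rot: [[0.329, -0.944, -0.001], [-0.944, -0.329, 0.001], [-0.001, 0.001, -1.0]]
ft_force: [-0.9, -0.6, -0.0]
grip_width: 0.0851
```

```bash
python3 - <<'E'
from h import *
im,d,i=snap('wrist','w1.png'); np.savez('pics/w1.npz',im=im,d=d,**{k:np.array(v) for k,v in i.items()})
s=env.observe();print(s['position'],s['q'],s['time_s'],s['grip_width'])
P=cloud(i,d)
for lo,hi in((.055,.07),(.036,.046)):
    m=((im.max(2)<110)&(P[...,2]>lo)&(P[...,2]<hi)&(np.hypot(P[...,0]-.591,P[...,1]+.205)<.05)).astype(np.uint8)
    q=P[m>0]; 
    if len(q)<20: print(lo,'few');continue
    c,(w,h),a=cv2.minAreaRect((q[:,:2]*1000).astype(np.float32)); print(lo,len(q),c,w,h,a,np.median(q[:,2]))
E
```

```text
[ 0.58426943 -0.20957347  0.26069745] [-3.06361620e+01  2.80083594e+01  5.76418989e+01 -1.86135168e-02
  9.44163698e+01  4.02861409e+01] 1.45 0.08560307158911183
0.055 419 (590.1398315429688, -204.12747192382812) 37.24973678588867 13.16895580291748 51.12955093383789 0.06481453989050984
0.036 578 (589.79150390625, -204.372314453125) 39.780582427978516 39.35272216796875 6.5023908615112305 0.0420829149402574
```

View pics/w1.png

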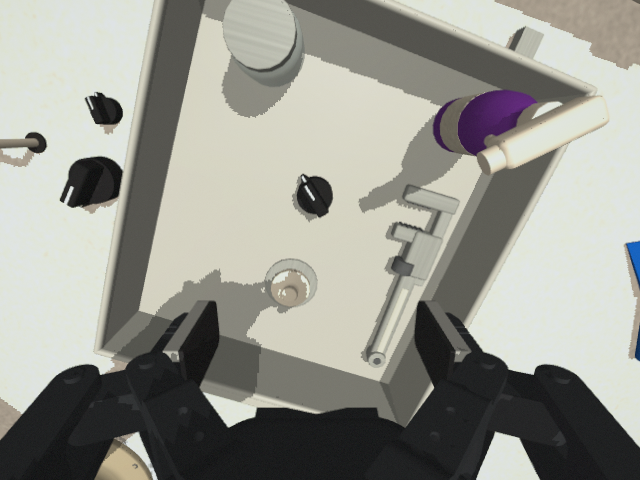

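The knob is near (315,195). Its bar runs along yaw 51°, and the nose with the white line is at its upper end (308,180). The measured sizes match: bar 37×13 mm, body 40 mm, top at 0.064. I'll turn, descend and grip.

>>> step_arm(
  steps=[
    {"xyz": [0, 0, 0.3], "turn": [0, 0, -1], "gripper": 0.1},
    {"xyz": [0, 0, 0.5], "turn": [0, 0, -1], "gripper": 0.1},
    {"xyz": [0, 0, 0.5], "turn": [0, 0, -1], "gripper": 0.1},
    {"xyz": [0, 0, 0.5], "turn": [0, 0, -1], "gripper": 0.1},
    {"xyz": [0, 0, 0.5], "turn": [0, 0, -1], "gripper": 0.1},
    {"xyz": [0, 0, 0.5], "turn": [0, 0, -1], "gripper": 0.1},
    {"xyz": [0.03, -0.2, 0.5], "turn": [0, 0, -0.96], "gripper": 0.1},
    {"xyz": [0, 0, 0.5], "turn": [0, 0, 0], "gripper": 0.1},
    {"xyz": [0, 0, 0], "turn": [0, 0, 0], "gripper": 0.1},
    {"xyz": [0, 0, 0], "turn": [0, 0, 0], "gripper": 0.1},
  ],
)

```text
time_s: 2.28
position: [0.5897, -0.2059, 0.1092]
tool_rot: [[0.775, -0.632, -0.002], [-0.632, -0.775, 0.001], [-0.002, 0.0, -1.0]]
ft_force: [0.4, -0.3, 0.8]
grip_width: 0.0471
```

>>> step_arm(
  squeeze=70,
  steps=[
    {"xyz": [-0.02, -0.04, 0.5], "turn": [0, 0, 0], "gripper": 0.1},
    {"xyz": [0, 0, 0.4], "turn": [0, 0, 0], "gripper": 0.1},
    {"xyz": [0, 0, 0.23], "turn": [0, 0, 0], "gripper": 0.1},
    {"xyz": [0, 0, 0], "turn": [0, 0, 0], "gripper": 0.1},
    {"xyz": [0, 0, 0], "turn": [0, 0, 0], "gripper": -0.4},
    {"xyz": [0, 0, 0], "turn": [0, 0, 0], "gripper": -1},
    {"xyz": [0, 0, 0], "turn": [0, 0, 0], "gripper": -1},
    {"xyz": [0, 0, 0], "turn": [0, 0, 0], "gripper": -1},
    {"xyz": [0, 0, 0], "turn": [0, 0, 0], "gripper": -1},
    {"xyz": [0, 0, 0], "turn": [0, 0, 0], "gripper": -1},
    {"xyz": [0, 0, 0], "turn": [0, 0, 0], "gripper": -1},
  ],
)

```text
time_s: 3.2
position: [0.5911, -0.2032, 0.0643]
tool_rot: [[0.776, -0.63, 0.0], [-0.63, -0.776, -0.0], [0.0, -0.0, -1.0]]
ft_force: [-0.4, -0.0, 0.4]
grip_width: 0.0
```

```bash
python3 - <<'E'
from h import *
print(env.observe()['grip_width'])
im,d,i=snap('wrist'); s2,_,_=snap('side')
cv2.imwrite('pics/w2.png',np.hstack([cv2.resize(im,(400,300)),cv2.resize(s2[150:330,260:500],(400,300),interpolation=cv2.INTER_CUBIC)])[:,:,::-1])
E
```

```text
1.7664913548436483e-05
```

View pics/w2.png

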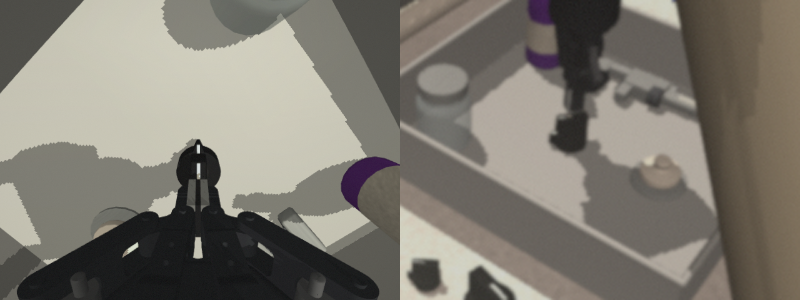

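```bash
cat > kn.py <<'E'
from h import *
def knob(c,n='wrist',r=.06):
    im,d,i=snap(n); P=cloud(i,d)
    for lo,hi in((.055,.07),(.036,.046)):
        m=((im.max(2)<110)&(P[...,2]>lo)&(P[...,2]<hi)&(np.hypot(P[...,0]-c[0],P[...,1]-c[1])<r))
        q=P[m]
        if len(q)<20: print(lo,'few',len(q));continue
        print(n,lo,len(q),[np.round(t,1) for t in cv2.minAreaRect((q[:,:2]*1000).astype(np.float32))],np.median(q[:,2]))
    return im,d,i,P
E
python3 - <<'E'
from kn import *
s=env.observe();print(s['position'],s['grip_width'],s['time_s'])
im,d,i,P=knob((.59,-.204))
E=np.array(i['extrinsics'])
# where does the TCP appear
p=np.linalg.inv(E)@np.r_[s['position'],1];print('tcp px',i['fx']*p[0]/p[2]+i['cx'],i['fy']*p[1]/p[2]+i['cy'],p[2])
for v in range(210,360,10): print(v,np.round(P[v,316],3),im[v,316])
cv2.imwrite('pics/w3.png',cv2.resize(im[200:380,220:420],(600,540),interpolation=cv2.INTER_CUBIC)[:,:,::-1])
E
```

```text
[ 0.59102711 -0.20319548  0.06416366] 3.982699645772219e-05 3.3
wrist 0.055 707 [array([ 598.1, -194.8]), array([14.7, 12.6]), np.float64(51.3)] 0.06441017734673982
wrist 0.036 2148 [array([ 594.8, -198.6]), array([40.3, 39.5]), np.float64(51.0)] 0.04185763633863007
tcp px 317.04716143473485 291.91551256415585 0.16990166196800371
210 [ 0.611 -0.178  0.022] [201 200 183]
220 [ 0.607 -0.183  0.023] [201 199 183]
230 [ 0.607 -0.183  0.043] [33 34 32]
240 [ 0.603 -0.187  0.042] [217 222 219]
250 [ 0.602 -0.189  0.052] [22 23 25]
260 [ 0.601 -0.19   0.064] [49 47 44]
270 [ 0.598 -0.193  0.065] [218 222 221]
280 [ 0.595 -0.197  0.065] [163 159 140]
290 [ 0.597 -0.195  0.083] [26 27 26]
300 [ 0.597 -0.195  0.092] [29 27 26]
310 [ 0.597 -0.195  0.1  ] [23 22 24]
320 [ 0.597 -0.195  0.107] [27 26 28]
330 [ 0.597 -0.195  0.113] [34 34 34]
340 [ 0.594 -0.199  0.113] [34 33 32]
350 [ 0.591 -0.202  0.112] [32 33 33]
```

View pics/w3.png

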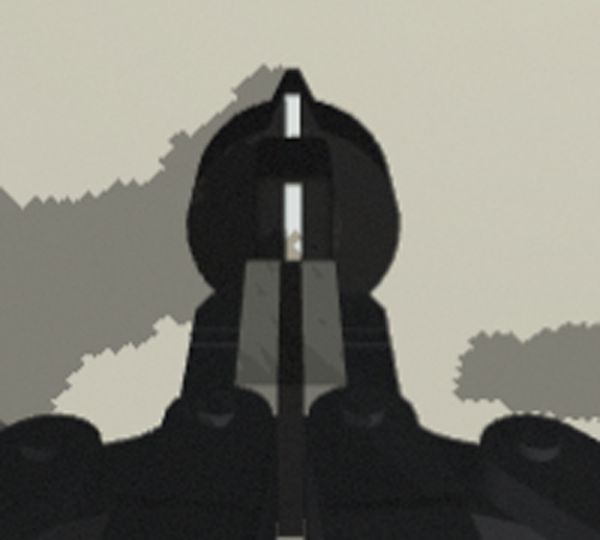

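The fingers look fully shut *above* the bar: the pad front face is still at z≈0.083 where the bar top (0.064) comes into view. The knob hasn't moved. I'll measure the true fingertip height in the wrist and side clouds.

```bash
python3 - <<'E'
from h import *
s=env.observe();R=np.array(s['tool_rot']);t=s['position']
print(s['time_s'])
for n in('wrist','side','scene'):
    im,d,i=snap(n); P=cloud(i,d); L=(P-t)@R
    for lab,m in (('front',(abs(L[...,0])<.03)&(L[...,1]<-.009)&(L[...,1]>-.0135)&(d>0)),('any',(abs(L[...,0])<.025)&(abs(L[...,1])<.0115)&(d>0))):
        h=np.histogram(L[m][:,2]*1000,bins=np.arange(-70,50,5)); print(n,lab,m.sum(),dict((int(a),int(b)) for a,b in zip(h[1],h[0]) if b))
E
```

```text
3.35
wrist front 13782 {-70: 1561, -65: 1555, -60: 1032, -55: 347, -50: 295, -45: 258, -40: 220, -35: 217, -30: 184, -25: 169, -20: 143, -15: 25, -5: 188, 0: 38, 20: 253, 25: 28, 30: 30, 35: 36, 40: 334}
wrist any 15952 {-70: 2103, -65: 1315, -60: 1153, -55: 412, -50: 730, -45: 380, -40: 467, -35: 428, -30: 370, -25: 332, -20: 211, -15: 25, -5: 307, 0: 61, 20: 1528, 25: 16, 30: 20, 35: 35, 40: 554}
side front 318 {-70: 18, -65: 22, -60: 14, -55: 5, -50: 8, -45: 7, -40: 6, -35: 7, -30: 7, -25: 11, -20: 4, -15: 2, -5: 11, 0: 3, 5: 4, 10: 4, 15: 8, 20: 10, 25: 5, 30: 6, 35: 11, 40: 5}
side any 570 {-70: 4, -65: 8, -60: 8, -50: 8, -45: 23, -40: 22, -35: 28, -30: 25, -25: 23, -20: 9, -15: 11, -5: 46, 0: 26, 5: 21, 10: 17, 15: 29, 20: 60, 25: 20, 30: 18, 35: 34, 40: 18}
scene front 172 {-25: 4, -20: 2, -15: 2, -5: 3, 0: 12, 5: 4}
scene any 895 {-70: 6, -65: 9, -60: 17, -55: 3, -50: 1, -40: 2, -35: 13, -30: 26, -25: 26, -20: 23, -15: 11, -10: 1, -5: 1, 0: 71, 5: 27, 10: 14, 15: 12, 20: 22, 25: 26, 30: 8, 35: 6, 40: 13}
```

Both the wrist and the side cloud put the shut fingertips about 14 mm *behind* the reported TCP, where the description says 19 mm ahead. So the working grasp point is about 33 mm short of the stated one. The knob is untouched. I'll open, go 33 mm lower and grip again, with the grip width as the check.

>>> step_arm(
  squeeze=70,
  steps=[
    {"xyz": [0, 0, 0], "turn": [0, 0, 0], "gripper": 0.1},
    {"xyz": [0, 0, 0], "turn": [0, 0, 0], "gripper": 0.1},
    {"xyz": [0, 0, 0], "turn": [0, 0, 0], "gripper": 0.1},
    {"xyz": [0, 0, 0], "turn": [0, 0, 0], "gripper": 0.1},
    {"xyz": [-0.02, 0.02, 0.3], "turn": [0, 0, 0], "gripper": 0.1},
    {"xyz": [0, 0, 0.3], "turn": [0, 0, 0], "gripper": 0.1},
    {"xyz": [0, 0, 0.22], "turn": [0, 0, 0], "gripper": 0.1},
    {"xyz": [0, 0, 0], "turn": [0, 0, 0], "gripper": 0.1},
    {"xyz": [0, 0, 0], "turn": [0, 0, 0], "gripper": -0.4},
    {"xyz": [0, 0, 0], "turn": [0, 0, 0], "gripper": -1},
    {"xyz": [0, 0, 0], "turn": [0, 0, 0], "gripper": -1},
    {"xyz": [0, 0, 0], "turn": [0, 0, 0], "gripper": -1},
    {"xyz": [0, 0, 0], "turn": [0, 0, 0], "gripper": -1},
    {"xyz": [0, 0, 0], "turn": [0, 0, 0], "gripper": -1},
  ],
)

```text
time_s: 4.67
position: [0.5903, -0.2036, 0.0323]
tool_rot: [[0.776, -0.631, 0.002], [-0.631, -0.776, -0.001], [0.002, -0.0, -1.0]]
ft_force: [-0.5, -0.9, 6.0]
grip_width: 0.0113
```

It holds the bar: 11.3 mm against 13 mm nominal. I'll lift and carry it to beside the spindle for a close look.

>>> step_arm(
  steps=[
    {"xyz": [0, 0, -0.3], "turn": [0, 0, 0], "gripper": -1},
    {"xyz": [0, 0, -0.6], "turn": [0, 0, 0], "gripper": -1},
    {"xyz": [0, 0, -0.95], "turn": [0, 0, 0], "gripper": -1},
    {"xyz": [0, 0, -0.95], "turn": [0, 0, 0], "gripper": -1},
    {"xyz": [0, 0, -0.95], "turn": [0, 0, 0], "gripper": -1},
    {"xyz": [0, 0, -0.95], "turn": [0, 0, 0], "gripper": -1},
    {"xyz": [0, 0, -0.3], "turn": [0, 0, 0], "gripper": -1},
    {"xyz": [0, 0, 0], "turn": [0, 0, 0], "gripper": -1},
    {"xyz": [0, 0, 0], "turn": [0, 0, 0], "gripper": -1},
  ],
)

```text
time_s: 5.42
position: [0.5897, -0.2032, 0.2309]
tool_rot: [[0.776, -0.63, -0.0], [-0.63, -0.776, 0.0], [-0.0, 0.0, -1.0]]
ft_force: [-0.1, 0.0, -1.4]
grip_width: 0.0117
```

>>> step_arm(
  steps=[
    {"xyz": [-0.4, -0.28, 0], "turn": [0, 0, 0], "gripper": -1},
    {"xyz": [-0.7, -0.5, 0], "turn": [0, 0, 0], "gripper": -1},
    {"xyz": [-0.7, -0.5, 0], "turn": [0, 0, 0], "gripper": -1},
    {"xyz": [-0.7, -0.5, 0], "turn": [0, 0, 0], "gripper": -1},
    {"xyz": [-0.7, -0.5, 0], "turn": [0, 0, 0], "gripper": -1},
    {"xyz": [-0.7, -0.5, 0], "turn": [0, 0, 0], "gripper": -1},
    {"xyz": [-0.7, -0.5, 0], "turn": [0, 0, 0], "gripper": -1},
    {"xyz": [-0.7, -0.5, 0], "turn": [0, 0, 0], "gripper": -1},
    {"xyz": [-0.7, -0.5, 0], "turn": [0, 0, 0], "gripper": -1},
    {"xyz": [-0.7, -0.5, 0], "turn": [0, 0, 0], "gripper": -1},
    {"xyz": [-0.7, -0.5, 0], "turn": [0, 0, 0], "gripper": -1},
    {"xyz": [-0.65, -0.42, 0], "turn": [0, 0, 0], "gripper": -1},
    {"xyz": [0, 0, 0], "turn": [0, 0, 0], "gripper": -1},
    {"xyz": [0, 0, 0], "turn": [0, 0, 0], "gripper": -1},
  ],
)

```text
time_s: 6.58
position: [0.4825, 0.1777, 0.2295]
tool_rot: [[0.778, -0.628, -0.004], [-0.628, -0.778, -0.001], [-0.003, 0.003, -1.0]]
ft_force: [0.9, 0.3, -0.4]
grip_width: 0.0116
```

```bash
python3 - <<'E'
from h import *
s=env.observe();print(s['position'],s['q'],s['grip_width'],s['time_s'])
im,d,i=snap('wrist','w4.png'); np.savez('pics/w4.npz',im=im,d=d,**{k:np.array(v) for k,v in i.items()})
P=cloud(i,d)
C=np.array([.541,.246]); rr=np.hypot(P[...,0]-C[0],P[...,1]-C[1])
for lo,hi,r in((.160,.170,.014),(.136,.1415,.036)):
    m=(P[...,2]>lo)&(P[...,2]<hi)&(rr<r)&(d>0); q=P[m]
    if len(q)>10: print(lo,len(q),cv2.minAreaRect((q[:,:2]*1000).astype(np.float32)),np.median(q[:,2]),'far',q[np.argmax(np.hypot(*(q[:,:2]-C).T))])
E
```

```text
[0.48247507 0.17769546 0.22947155] [ 7.01286262e+00  1.79522253e+01  7.88937132e+01 -8.69870921e-03
  8.33698658e+01  4.59456962e+01] 0.011613377296866038 6.5833
0.16 409 ((538.9684448242188, 244.85264587402344), (15.8046293258667, 10.48878002166748), 61.99921798706055) 0.16515181214808858 far [0.53999648 0.23561552 0.16364927]
0.136 4022 ((541.7611083984375, 243.16879272460938), (57.216529846191406, 58.14167785644531), 32.37836456298828) 0.13986985068447066 far [0.57048552 0.22777084 0.13992728]
```

View pics/w4.png

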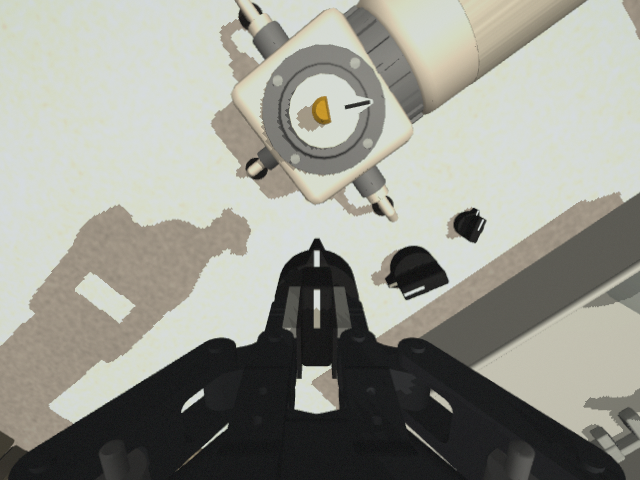

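The spindle is at (322,110), with its flat and the dial nose (371,101) facing right. The knob is held straight, with its nose up at (317,240). Next I'll refine the dial circle, its yaw and the knob's offset in the hand.

```bash
python3 - <<'E'
from h import *
from scipy.optimize import least_squares
s=env.observe();R=np.array(s['tool_rot']);t=s['position']
z=np.load('pics/w4.npz'); i={k:z[k] for k in('fx','fy','cx','cy','k1','extrinsics')};d=z['d'];im=z['im'];P=cloud(i,d)
C=np.array([.5414,.2436])
m=((abs(P[...,2]-.1397)<.002)&(np.hypot(P[...,0]-C[0],P[...,1]-C[1])<.04)).astype(np.uint8)
c=max(cv2.findContours(m,cv2.RETR_EXTERNAL,cv2.CHAIN_APPROX_NONE)[0],key=len)[:,0]
q=np.array([onz(i,u,v,.139)[:2] for u,v in c]); 
f=least_squares(lambda p:np.hypot(*(q-p[:2]).T)-p[2],[*C,.024],loss='soft_l1',f_scale=.0005).x
nz=q[np.argmax(np.hypot(*(q-f[:2]).T))]-f[:2]; print('dial',f,'nose',np.hypot(*nz),np.degrees(np.arctan2(nz[1],nz[0])))
# knob in tool frame
L=(P-t)@R
dk=(im.max(2)<150)&(d>0)&(abs(L[...,0])<.03)&(L[...,1]<-.005)&(L[...,1]>-.035)
print('z hist',np.histogram(L[dk][:,2]*1000,bins=range(-40,20,2)))
for a in(-.034,-.033,-.012,-.011,-.0105):pass
b=dk&(L[...,2]>-.016)&(L[...,2]<-.004); q=L[b]; print('body',len(q),np.median(q[:,2]),q[:,:2].min(0),q[:,:2].max(0),'nose',q[np.argmin(q[:,1])])
c=max(cv2.findContours(b.astype(np.uint8),cv2.RETR_EXTERNAL,cv2.CHAIN_APPROX_NONE)[0],key=len)[:,0]
e=L[c[:,1],c[:,0],:2]; e=e[(e[:,1]<-.002)&(abs(e[:,0])>.008)]
g=least_squares(lambda p:np.hypot(*(e-p[:2]).T)-.02,[0,0],loss='soft_l1',f_scale=.0005).x;print('axis in tool',g,len(e))
E
```

```text
dial [0.54162324 0.24345482 0.02375714] nose 0.0329978467823198 -28.45845388714141
z hist (array([179, 181, 183, 717, 485, 201, 214, 181, 188, 172, 155, 136,  87,
        52, 192, 879, 128, 111,  95, 100,  95,  82,  82,  66,  25,   2,
         0,   0,   0]), array([-40, -38, -36, -34, -32, -30, -28, -26, -24, -22, -20, -18, -16,
       -14, -12, -10,  -8,  -6,  -4,  -2,   0,   2,   4,   6,   8,  10,
        12,  14,  16,  18]))
body 1449 -0.009351501633366082 [-0.02033748 -0.02715039] [ 0.01762149 -0.00501399] nose [-0.00072391 -0.02715039 -0.00980706]
axis in tool [-0.00112151  0.00102188] 143
```

>>> step_arm(
  steps=[
    {"xyz": [0, 0, 0], "turn": [0, 0, 0.5], "gripper": -1},
    {"xyz": [0, 0, 0], "turn": [0, 0, 1], "gripper": -1},
    {"xyz": [0, 0, 0], "turn": [0, 0, 1], "gripper": -1},
    {"xyz": [0, 0, 0], "turn": [0, 0, 1], "gripper": -1},
    {"xyz": [0, 0, 0], "turn": [0, 0, 1], "gripper": -1},
    {"xyz": [0, 0, 0], "turn": [0, 0, 1], "gripper": -1},
    {"xyz": [0, 0, 0], "turn": [0, 0, 1], "gripper": -1},
    {"xyz": [0, 0, 0], "turn": [0, 0, 1], "gripper": -1},
    {"xyz": [0, 0, 0], "turn": [0, 0, 1], "gripper": -1},
    {"xyz": [0, 0, 0], "turn": [0, 0, 1], "gripper": -1},
    {"xyz": [0, 0, 0], "turn": [0, 0, 1], "gripper": -1},
    {"xyz": [0, 0, 0], "turn": [0, 0, 1], "gripper": -1},
    {"xyz": [0, 0, 0], "turn": [0, 0, 1], "gripper": -1},
    {"xyz": [0, 0, 0], "turn": [0, 0, 1], "gripper": -1},
    {"xyz": [0, 0, 0], "turn": [0, 0, 1], "gripper": -1},
    {"xyz": [0, 0, 0], "turn": [0, 0, 1], "gripper": -1},
    {"xyz": [0, 0, 0], "turn": [0, 0, 1], "gripper": -1},
    {"xyz": [0, 0, 0], "turn": [0, 0, 0.85], "gripper": -1},
    {"xyz": [0, 0, 0], "turn": [0, 0, 0], "gripper": -1},
    {"xyz": [0, 0, 0], "turn": [0, 0, 0], "gripper": -1},
  ],
)

```text
time_s: 8.3
position: [0.4839, 0.1757, 0.2306]
tool_rot: [[-0.478, -0.878, -0.001], [-0.878, 0.478, -0.0], [0.001, 0.001, -1.0]]
ft_force: [-0.2, 0.5, -1.3]
grip_width: 0.0114
```

```bash
cat > rel.py <<'E'
from h import *
s=env.observe();R=np.array(s['tool_rot']);t=np.array(s['position'])
k=t+R@np.array([-.0008,.0004,-.0115])
e=np.array([.5416,.2435,.165])-k; l=R.T@e
print('pos',t,'err world',e*1000,'tool units',l/.04,'yaw nose',np.degrees(np.arctan2(-R[1,1],-R[0,1])),'tilt',np.degrees(np.arccos(-R[2,2])),'q',np.round(s['q'],1),s['ft_force'],s['grip_width'],s['time_s'])
E
python3 rel.py
```

```text
pos [0.48389563 0.17566086 0.2305945 ] err world [ 57.65762184  66.94182009 -77.09418291] tool units [-2.16096098 -0.46694846  1.92494359] yaw nose -28.5857007823464 tilt 0.07772422102912073 q [  6.8  17.9  78.8  -0.   83.4 125.3] [-0.2362767   0.49877016 -1.28698044] 0.011384658648902094 8.3
```

>>> step_arm(
  steps=[
    {"xyz": [-0.54, -0.12, 0.1], "turn": [0, 0, 0], "gripper": -1},
    {"xyz": [-0.54, -0.12, 0.2], "turn": [0, 0, 0], "gripper": -1},
    {"xyz": [-0.54, -0.12, 0.2], "turn": [0, 0, 0], "gripper": -1},
    {"xyz": [-0.54, -0.11, 0.2], "turn": [0, 0, 0], "gripper": -1},
    {"xyz": [0, 0, 0.3], "turn": [0, 0, 0], "gripper": -1},
    {"xyz": [0, 0, 0], "turn": [0, 0, 0], "gripper": -1},
    {"xyz": [0, 0, 0], "turn": [0, 0, 0], "gripper": -1},
  ],
)

```text
time_s: 8.88
position: [0.5414, 0.243, 0.1906]
tool_rot: [[-0.478, -0.878, -0.002], [-0.878, 0.478, -0.001], [0.002, 0.002, -1.0]]
ft_force: [-0.3, -0.5, -0.3]
grip_width: 0.0117
```

```bash
python3 rel.py; python3 - <<'E'
from h import *
a,_,_=snap('side'); b,_,_=snap('scene'); w,d,i=snap('wrist')
cv2.imwrite('pics/c1.png',np.hstack([cv2.resize(a[290:420,140:270],(390,390),interpolation=cv2.INTER_CUBIC),cv2.resize(b[90:190,320:420],(390,390),interpolation=cv2.INTER_CUBIC)])[:,:,::-1])
E
```

```text
pos [0.54135969 0.24297279 0.19061919] err world [  0.18569146  -0.3736831  -37.11855485] tool units [ 0.00458309 -0.00993767  0.92795798] yaw nose -28.560125898854565 tilt 0.12210909794153284 q [ 12.8  27.5  70.1  -0.   82.5 131.3] [-0.30197997 -0.52633092 -0.26220556] 0.011688417468668643 8.8833
```

View pics/c1.png

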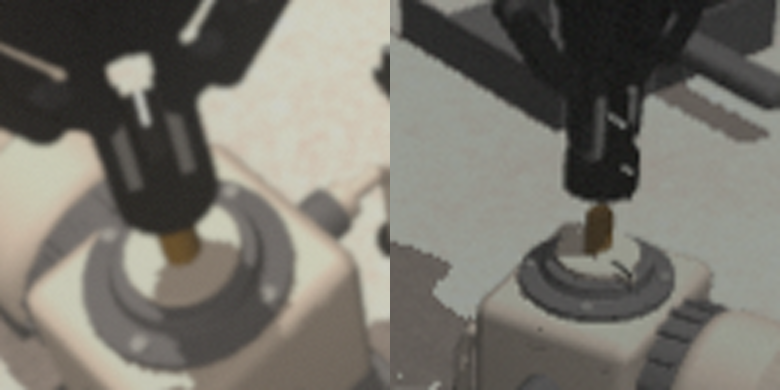

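Both crops show the knob right over the spindle, with the nose matching the dial's pointer. I'll descend onto it.

>>> step_arm(
  steps=[
    {"xyz": [0, 0, 0.15], "turn": [0, 0, 0], "gripper": -1},
    {"xyz": [0, 0, 0.15], "turn": [0, 0, 0], "gripper": -1},
    {"xyz": [0, 0, 0.1], "turn": [0, 0, 0], "gripper": -1},
    {"xyz": [0, 0, 0.06], "turn": [0, 0, 0], "gripper": -1},
    {"xyz": [0, 0, 0.04], "turn": [0, 0, 0], "gripper": -1},
    {"xyz": [0, 0, 0.04], "turn": [0, 0, 0], "gripper": -1},
    {"xyz": [0, 0, 0], "turn": [0, 0, 0], "gripper": -1},
  ],
)

```text
time_s: 9.62
position: [0.5415, 0.2435, 0.1695]
tool_rot: [[-0.479, -0.878, -0.0], [-0.878, 0.479, -0.0], [0.0, 0.0, -1.0]]
ft_force: [-0.5, -0.2, -1.0]
grip_width: 0.0117
```

```bash
python3 rel.py
```

```text
pos [0.54151677 0.24352492 0.16946175] err world [  0.04734462  -0.91987925 -15.96165345] tool units [ 0.01952265 -0.01215358  0.39904311] yaw nose -28.610617871514563 tilt 0.020487824225240165 q [ 12.8  28.5  72.1  -0.   79.5 131.4] [-0.53572516 -0.21626434 -1.01022598] 0.011684011737585815 9.6167
```

>>> step_arm(
  steps=[
    {"xyz": [0.01, -0.01, 0.06], "turn": [0, 0, 0], "gripper": -1},
    {"xyz": [0, 0, 0.06], "turn": [0, 0, 0], "gripper": -1},
    {"xyz": [0, 0, 0.06], "turn": [0, 0, 0], "gripper": -1},
    {"xyz": [0, 0, 0.06], "turn": [0, 0, 0], "gripper": -1},
    {"xyz": [0, 0, 0], "turn": [0, 0, 0], "gripper": -1},
  ],
)

```text
time_s: 10.03
position: [0.5416, 0.2431, 0.1596]
tool_rot: [[-0.479, -0.878, -0.0], [-0.878, 0.479, 0.0], [-0.0, 0.001, -1.0]]
ft_force: [0.3, 2.0, -1.5]
grip_width: 0.0117
```

>>> step_arm(
  steps=[
    {"xyz": [0, 0, 0.05], "turn": [0, 0, 0], "gripper": -1},
    {"xyz": [0, 0, 0.04], "turn": [0, 0, 0], "gripper": -1},
    {"xyz": [0, 0, 0], "turn": [0, 0, 0], "gripper": -1},
  ],
)

```text
time_s: 10.28
position: [0.5418, 0.2432, 0.1568]
tool_rot: [[-0.479, -0.878, 0.001], [-0.878, 0.479, 0.0], [-0.001, -0.0, -1.0]]
ft_force: [-1.2, 2.1, 5.2]
grip_width: 0.0119
```

>>> step_arm(
  steps=[
    {"xyz": [0, 0, 0.05], "turn": [0, 0, 0], "gripper": -1},
    {"xyz": [0, 0, 0.05], "turn": [0, 0, 0], "gripper": -1},
    {"xyz": [0, 0, 0], "turn": [0, 0, 0], "gripper": -1},
  ],
)

```text
time_s: 10.53
position: [0.5418, 0.2432, 0.153]
tool_rot: [[-0.479, -0.878, 0.001], [-0.878, 0.479, 0.0], [-0.001, -0.001, -1.0]]
ft_force: [-1.4, 1.7, 7.1]
grip_width: 0.0117
```

The spring has engaged (5.2, then 7.1 N). I'll continue to the stop.

>>> step_arm(
  steps=[
    {"xyz": [0, 0, 0.05], "turn": [0, 0, 0], "gripper": -1},
    {"xyz": [0, 0, 0.04], "turn": [0, 0, 0], "gripper": -1},
    {"xyz": [0, 0, 0], "turn": [0, 0, 0], "gripper": -1},
  ],
)

```text
time_s: 10.78
position: [0.542, 0.2432, 0.1509]
tool_rot: [[-0.479, -0.878, 0.002], [-0.878, 0.479, 0.001], [-0.002, -0.002, -1.0]]
ft_force: [-4.6, 0.6, 13.4]
grip_width: 0.0116
```

>>> step_arm(
  steps=[
    {"xyz": [0, 0, 0.03], "turn": [0, 0, 0], "gripper": -1},
    {"xyz": [0, 0, 0], "turn": [0, 0, 0], "gripper": -1},
    {"xyz": [0, 0, 0], "turn": [0, 0, 0], "gripper": -1},
  ],
)

```text
time_s: 11.03
position: [0.5421, 0.2433, 0.1507]
tool_rot: [[-0.479, -0.878, 0.004], [-0.878, 0.479, 0.001], [-0.003, -0.003, -1.0]]
ft_force: [-5.5, 0.5, 21.3]
grip_width: 0.0117
```

The stop is reached: 21 N, with no further travel at 0.1507. A last check for slip in the fingers, seating height and yaw:

```bash
python3 rel.py; python3 - <<'E'
from h import *
s=env.observe();R=np.array(s['tool_rot']);t=np.array(s['position'])
w,d,i=snap('wrist','w9.png');P=cloud(i,d);L=(P-t)@R
dk=(w.max(2)<150)&(d>0)&(abs(L[...,0])<.03)&(L[...,1]<-.005)&(L[...,1]>-.035)
b=dk&(L[...,2]>-.016)&(L[...,2]<-.004);q=L[b];print('body top rel',np.median(q[:,2]),'world z',np.median(P[b][:,2]),'nose',q[np.argmin(q[:,1])])
cv2.imwrite('pics/w9c.png',cv2.resize(w[180:380,200:440],(720,600),interpolation=cv2.INTER_CUBIC)[:,:,::-1])
E
```

```text
pos [0.54210373 0.24325065 0.15074748] err world [-0.49327857 -0.63429285  2.75168791] tool units [ 0.019651    0.00304601 -0.06885099] yaw nose -28.59534951840493 tilt 0.2160327239547632 q [ 12.8  29.3  73.8   0.   76.6 131.4] [-5.45656738  0.47879185 21.34298519] 0.01166721431772635 11.0333
body top rel -0.0096196156506609 world z 0.16040150872543066 nose [ 0.00144914 -0.02702376 -0.00860013]
```

View pics/w9c.png

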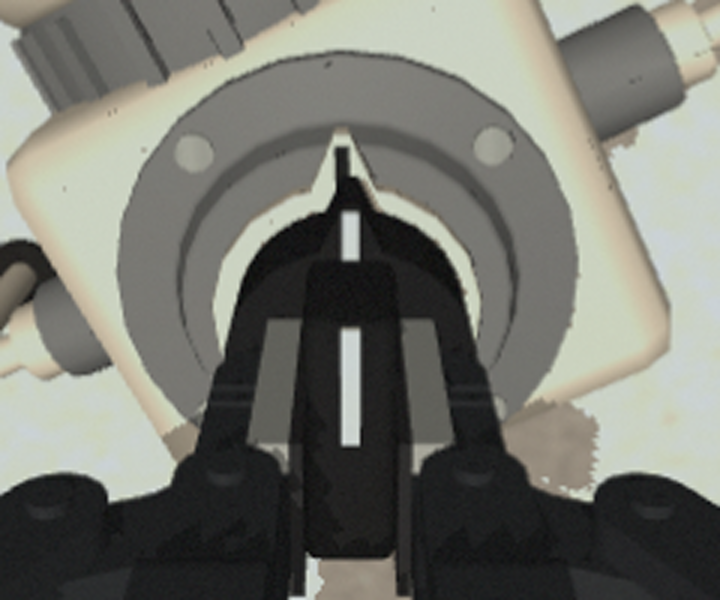

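The body top is at 0.1604, against 0.160 expected for home plus 8 mm down. The knob hasn't slipped in the fingers, and its nose lines up with the dial's pointer (342,130). I'll hand it in.

```bash
python3 -c "
from rig import order;print(order.close_job())"
```

```text
the job is handed in; nothing more can be done
None
```

I took the middle-sized knob from the drawer, turned its nose to the spindle's flat and seated it on the spindle. I then pressed to the stop and handed the job in at about 11 s, still holding it pressed down. No verdict was reported, so the result rests on my own checks below.

**Last checks**
- **Pressed down:** pushing force was 21 N with no further downward travel, about 8 mm below where the spring engaged. The knob's body top was at 0.1604 m, against 0.160 m expected for fully home and fully down.
- **Fit:** the knob sits within about 1 mm of the spindle's axis, at yaw -28.6° against the flat's -28.4°. Tool tilt was 0.2°, and the dial's pointer still lines up with the knob's nose.
- **Grip:** set at 70 N, at 11.7 mm. That is less than the bar's nominal 13 mm, but it stayed steady with no slip along the fingers.

**Disagreements**
- **Fingertips:** they ended about 14 mm behind the reported TCP, not 19 mm ahead as described. My first grasp therefore closed above the knob without moving it; going 32 mm lower fixed it.
- **Side force:** a steady 5.5 N sideways remained at the end.
- **Other drawer items:** the fingers stayed clear of them, but I did not re-measure their positions at the end.

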